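Hang the front counter board level on its stand

TASK

Take the board that stands in the front slot of the wooden rack (the slot nearer to you) and hang it on the headed stud of the counter stand, by the one keyhole that makes it hang level: head through the round entry, then down until the stud sits at the top of the slot. The stand slides in and out and was set by hand, so feel for the height of the stud, and go gently: it is slender and must not be pushed hard. Leave the other board in its slot and everything else where it is.

Things in the scene. Friction and masses are not known exactly. Their poses are not given: they have to be found in the camera images.
- board_a_center (a point): Board A (pen cup on its left end): slate panel, 150 mm wide (y), 100 high (z), 8 thick (x), 160 g, even; can be pinched front to back at its plain top edge. Five keyholes at y = -48, -24, 0, 24, 48 mm. Point: the panel's middle. Axes as it stands: x through it to its back (away from the robot), y to its left seen from the robot, z up. 
- board_a_entry (a point): Board A: middle of the round entry of the centre keyhole (y = 0), 22 mm above the panel's middle; the other four lie in line with it. All five alike: entry 17 mm across, narrowing upward by sloped shoulders to a slot 8 mm wide, rounded at its top, which ends 17 mm above this point (11 mm below the panel's top edge).
- board_a_cup (a point): Board A: middle of the round steel pen cup riveted to the panel's left end (+y), 26 mm across, 70 mm high, 60 g with its pen, balanced about its axis. It lies 88 mm left of the panel's middle and 9 mm below it. The pen's top is about level with the panel's top edge.
- board_b_center (a point): Board B (square box on its right end): slate panel, 150 mm wide (y), 100 high (z), 8 thick (x), 160 g, even; can be pinched front to back at its plain top edge. Five keyholes at y = -48, -24, 0, 24, 48 mm. Point: the panel's middle. Axes as it stands: x through it to its back (away from the robot), y to its left seen from the robot, z up. 
- board_b_entry (a point): Board B: middle of the round entry of the centre keyhole (y = 0), 22 mm above the panel's middle; the other four lie in line with it. All five alike: entry 17 mm across, narrowing upward by sloped shoulders to a slot 8 mm wide, rounded at its top, which ends 17 mm above this point (11 mm below the panel's top edge).
- board_b_box (a point): Board B: middle of the square steel chalk box riveted to the panel's right end (-y), 46 mm along y, 40 along x, 60 high, 154 g with its chalk, balanced about its middle. It lies 98 mm right of the panel's middle and 14 mm below it.
- rack: Fixed rack of pale wood, 136 mm deep (x), 120 wide (y), with two slots along y, 11 mm wide: the front one at x = -40 mm, the back one at +40 mm. Slot floors 12 mm, rims 42 mm above the worktop. A board stands in each slot, its ends reaching past the rack; which board is in front differs. Origin: centre of the underside; x away from the robot, y left, z up.
- stand: Counter stand: dark round foot of 110 mm, fixed to the worktop; a steel tube 14 mm across, up to a collar; a rod 9 mm across out of it, with a level headed stud at its top pointing along -x, towards the robot. The tube sits in a rubber bush: at the stud it gives about 3 mm fore and aft and 2 mm down under 10 N; 15 N is too much. Origin: centre of the foot's underside, on the tube's axis; x away from the robot, y left, z up.
- stand_collar (a point): Top of the collar (20 mm across, thumb knob behind). The stud above it, along -x from the rod's axis: boss 14 mm across to 14 mm, neck 6 mm across from 14 to 28, head 12 mm across from 28 to 33; the rod's cap, 18 mm across, ends 11 mm above the stud's axis. The axis is 150 to 210 mm above the worktop, set by hand and held firm. Not measured: look, or feel by touching the stud.
- cocoa_shaker: Bystander: grey powder shaker, 64 mm across, 110 mm high, left of the rack. Origin at the centre of its underside.
- kitchen_timer: Bystander: flat white kitchen timer, 78 x 78 x 18 mm, on the worktop in front of the stand. Origin at the centre of its underside.
- tamper: Bystander: coffee tamper with a steel base and wooden handle, 58 mm across, 99 mm high, right of the stand. Origin at the centre of its underside.

How it is judged:
By the outcome, as a careful person would: the job done as asked, in the order asked, and still so for the second after the job is handed in, with the robot touching nothing.
It also fails if it takes over 61 s, if anything falls off the work surface, if the arm or the gripper's body presses on something with over 40 N, if the wrist force passes 120 N, or if a joint passes its speed limit or range.

ROBOT

A 7-joint arm with a two-finger parallel gripper is mounted at the origin on a cart in front of the work surface, level with it; the furniture and walls round the work are solid. World frame = base frame: x ahead of the robot, y to its left, z up, the work surface at z = 0. Lengths are in m, angles in rad, forces in N, time in s.
With the tool pointing down it reaches from about 0.35 to 0.9 m from the base axis. Payload 8.1 kg.
Tool frame: the origin (TCP) lies on the centre line of the jaws, within the pads' length; the fingertips stand 19 mm ahead of it and the grasp point (between the pads) is the TCP (arm.tip_reach is the distance from the TCP to the fingertips, in m); z points along the fingers, y is the line along which they close (so a half turn about z gives the same grasp; the last joint's range is limited). The gripper opens to 92 mm and grips with 3 to 60 N. Pads are 19 mm wide; open, the fingers measure 130 mm over their backs; the gripper's body (75 mm by 190 mm) begins 47 mm behind the grasp point.
Start: joints at [1.05, 0.434, 0.025, 1.573, -0.012, 1.134, -0.075], TCP at [0.254, -0.571, 0.246] pointing down, gripper open.
Joint ranges: [-2.62, 2.62], [-0.44, 2.09], [-1.27, 1.32], [0.08, 2.57], [-1.32, 4.46], [0.12, 2], [-2.74, 2.74]. Speed limits (rad/s): [2.22, 2.22, 3.01, 3.01, 3.14, 3.14, 3.14].

INTERFACE

Orientations are given as a rotation vector (axis times angle).
In Python, from cell import arm gives the robot as it stands.
- The arm moves only by the tool arm_command, never from a script. Its argument "targets" is a list that holds one entry, the list of rows, each a list of 6 numbers: the shift along the tool's x, y, z in m, then the turn, a rotation vector about the tool's x, y, z in rad. A call has 1 to 10 rows; each row shifts and turns the commanded pose from where the row before left it, along the tool's axes as they then stand; what a row does not reach is not made up. A row lasts 1/8 s, in which the tool goes at most 62.5 mm and 10.7 degrees, less where a joint would pass 70% of its speed; a pose out of reach is approached as far as the arm can. A call with a gripper value outside its range is refused whole. "jaw" is the finger opening in m, from 0 to 0.0918, set as the call begins (left out, the last holds). The fingers move at their own pace and stop on an object; "newtons" is the grip in N (left out, the last holds). Time passes only in rows, so rows that do not move let the fingers close. It gives the time, the measured TCP pose, the force, the opening and the grip force at its end, in the units of the state.
- arm.observe(): the state, without advancing time (a new reading comes with each control period).
- arm.get_image(name): name is "scene" or "top"; returns a dict with "pixels" (420x560x3 uint8, red, green, blue), "z_map" (420x560 float32, m along the optical axis (not along the pixel's ray), 0 where there is no reading), "fx", "fy", "cx", "cy" (pixels), "xyz" and "rotation" of the camera in the world. Camera axes: x right, y down, z forward; pixel columns grow to the right and rows downward; lengths in m; the calibration is good to about 2 mm. A picture is of the moment at which its call begins.
- arm.sign_off(): hands the job in; it is judged then, once.
The state is a dict: "clock": time; "joints": joint angles; "dq": joint speeds; "joint_efforts": joint torques, N m; "position": TCP position; "ee_rot": TCP orientation; "force": force on the tool from outside, world axes, zero at the start; "ft_torque": the same for the moment, N m; "width": opening from 0.0 (shut) to 1.0 (fully open); "gripper_force": force on a finger pad.
Only numpy, scipy, OpenCV 4.12 (cv2) and the standard library are available. Lean on these libraries where they do the work, as an engineer would, in place of code of your own. Each camera call takes 0.05 s, during which the arm holds its last target. There are 200 camera calls.

## Working session

There is one attempt and no reset: what is moved stays moved. The work goes in short steps, Python scripts to look and compute and a tool call to move; the robot and the scene stay as the last step left them, time stands still between calls to the robot, and variables do not carry over. Pictures are saved under pics/ and viewed, at most 10 in all, crops included, and the job is handed in when it is done.

Besides the shell and the picture viewer there is one more tool, called after "Emit:" as a command line: name --argument value ..., lists and objects as JSON in quotes. arm_command: Moves the arm, as the interface text tells. Its arguments: {"type":"object","properties":{"targets":{"type":"array","items":{"type":"array","items":{"type":"array","items":{"type":"number"}}}},"jaw":{"type":"number"},"newtons":{"type":"number"}},"required":["targets"]}

```bash
mkdir -p pics; cat > h.py <<'E'
import numpy as np, cv2
from cell import arm
from scipy.spatial.transform import Rotation as R
def snap(n):
    im=arm.get_image(n); np.savez(f'{n}.npz',**im); return im
def Rm(im):
    r=np.array(im['rotation'],float); return r if r.shape==(3,3) else R.from_rotvec(r).as_matrix()
def cloud(im):
    z=im['z_map']; v,u=np.indices(z.shape)
    p=np.stack([(u-im['cx'])/im['fx']*z,(v-im['cy'])/im['fy']*z,z],-1)
    w=p@Rm(im).T+np.array(im['xyz']); w[z==0]=np.nan; return w
def crop(im,f,u0,v0,u1,v1,s):
    c=im['pixels'][v0:v1,u0:u1,::-1]; cv2.imwrite(f'pics/{f}.png',cv2.resize(c,None,fx=s,fy=s,interpolation=cv2.INTER_CUBIC))
E
python3 - <<'E'
from h import *
for n in('scene','top'):
    im=snap(n); print(n,im['xyz'],im['rotation'],im['fx'],im['cx'],im['cy']); crop(im,n,0,0,560,420,1.4)
print(arm.observe())
E
```

```text
scene [-1.06714182  1.10236166  1.06930937] [-1.07270329  2.06690455 -1.28000347] 483.060589729384 285.82283753504214 218.63513280686075
top [ 0.36300799 -0.02536182  1.51832055] [-2.16440348  2.18825254 -0.0772701 ] 398.85458219432877 283.80170169521705 207.01953378078386
{'clock': 0.1, 'joints': array([ 1.05037856,  0.43514489,  0.02500793,  1.57397622, -0.01156571,
        1.13396697, -0.07508406]), 'dq': array([-0.00046561, -0.00156659,  0.00030205, -0.00220642,  0.0011503 ,
       -0.00078164, -0.00151112]), 'joint_efforts': array([ 4.65941703e-03, -6.69122887e+01,  9.88760255e-01, -3.15145290e+01,
       -6.04965189e-02,  3.73733731e-02,  4.96933967e-05]), 'position': array([ 0.25336819, -0.57089841,  0.24504062]), 'ee_rot': array([-3.07206112e+00, -6.51171182e-01,  6.96263607e-04]), 'force': array([ 1.04448085, -0.15908437, -0.46972888]), 'ft_torque': array([ 0.01850612, -0.04983954,  0.04002965]), 'gripper_force': 0.0, 'width': 0.9999772409820653}
```

View pics/scene.png

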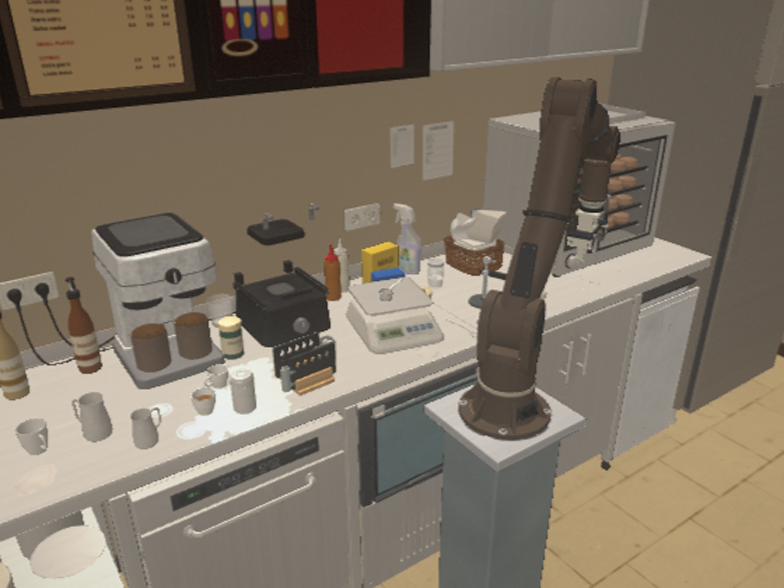

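View pics/top.png

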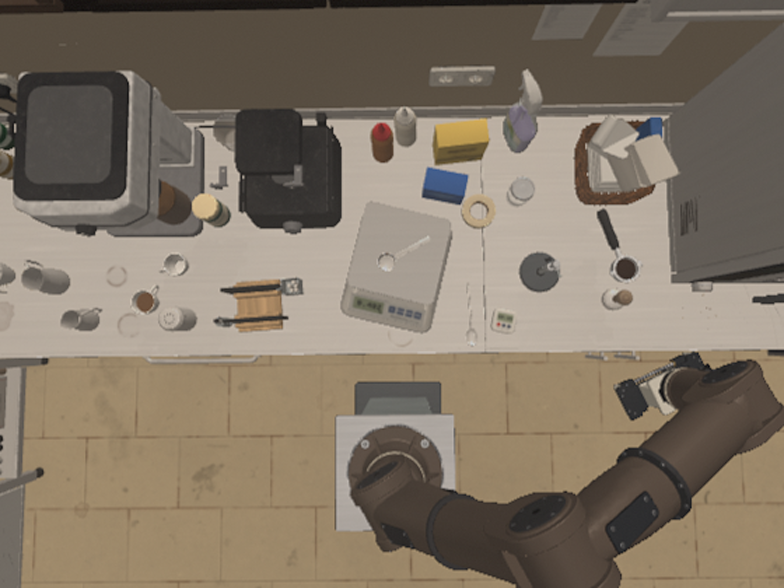

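Front is board A (cup at its left end, top view (218,322)); the stand is at about (540,270), the timer at (503,321) and the tamper at (617,299). The centre of mass lies 60·88/220 = 24 mm left, so the keyhole is y=+24. Measuring now.

```bash
python3 - <<'E'
from h import *
t=dict(np.load('top.npz')); s=dict(np.load('scene.npz'))
crop(t,'t_rack',140,185,230,245,8); crop(s,'s_stand',325,175,385,225,12)
W=cloud(t);S=cloud(s)
def line(W,lo,hi,n):
    m=np.all((W>lo)&(W<hi),-1); p=W[m]; print(n,len(p),p.min(0).round(4),p.max(0).round(4),np.median(p,0).round(4)); return p
P=W[185:245,150:215].reshape(-1,3);P=P[P[:,2]>.03]
print('z hist',np.histogram(P[:,2],bins=np.arange(.03,.16,.01)))
for nm,C in(('top',W),('scene',S)):
    p=line(C,[.3,.2,.085],[.47,.5,.125],nm+' front')
    # panel tops: fit line x vs y
    q=line(C,[.3,.2,.105],[.43,.5,.125],nm+' front top')
    if len(q)>5: print(np.polyfit(q[:,1],q[:,0],1))
    line(C,[.38,-.6,.02],[.6,-.3,.3],nm+' stand')
Q=W[165:215,370:405]; m=Q[...,2]>.05
print(np.c_[np.argwhere(m)+[165,370],Q[m].round(4)][::2])
E
```

```text
z hist (array([167, 248,  45,  62,  91,  31,  16,  77, 141,   2,   0,   0]), array([0.03, 0.04, 0.05, 0.06, 0.07, 0.08, 0.09, 0.1 , 0.11, 0.12, 0.13,
       0.14, 0.15]))
top front 126 [0.3893 0.284  0.0866] [0.4125 0.4569 0.1203] [0.4054 0.3658 0.1108]
top front top 105 [0.399  0.2842 0.105 ] [0.4123 0.4518 0.1203] [0.4056 0.3635 0.112 ]
[-0.06190597  0.42813489]
top stand 373 [ 0.3821 -0.5998  0.0201] [ 0.5999 -0.3004  0.1854] [ 0.4725 -0.5803  0.0614]
scene front 243 [0.3893 0.2822 0.0851] [0.4215 0.4598 0.1177] [0.4065 0.3721 0.1021]
scene front top 101 [0.3956 0.2848 0.1051] [0.4215 0.4552 0.1177] [0.4063 0.3707 0.1103]
[-0.0638168   0.43005346]
scene stand 109 [ 0.4279 -0.5973  0.02  ] [ 0.5557 -0.3789  0.1826] [ 0.5274 -0.3927  0.1128]
[[ 1.840e+02  3.920e+02  5.517e-01 -3.949e-01  1.229e-01]
 [ 1.850e+02  3.900e+02  5.478e-01 -3.869e-01  1.262e-01]
 [ 1.850e+02  3.920e+02  5.481e-01 -3.947e-01  1.233e-01]
 [ 1.860e+02  3.900e+02  5.447e-01 -3.878e-01  1.226e-01]
 [ 1.860e+02  3.920e+02  5.446e-01 -3.946e-01  1.231e-01]
 [ 1.870e+02  3.910e+02  5.429e-01 -3.946e-01  1.093e-01]
[... 1795 characters left out ...]
02]
 [ 1.930e+02  3.900e+02  5.211e-01 -3.896e-01  1.124e-01]
 [ 1.930e+02  3.920e+02  5.193e-01 -3.925e-01  1.280e-01]
 [ 1.930e+02  3.940e+02  5.195e-01 -4.003e-01  1.252e-01]
 [ 1.930e+02  3.970e+02  5.138e-01 -3.970e-01  1.748e-01]
 [ 1.940e+02  3.870e+02  5.233e-01 -3.917e-01  6.140e-02]
 [ 1.940e+02  3.890e+02  5.218e-01 -3.957e-01  7.460e-02]
 [ 1.940e+02  3.970e+02  5.116e-01 -3.999e-01  1.639e-01]
 [ 1.950e+02  3.980e+02  5.071e-01 -4.005e-01  1.735e-01]
 [ 1.960e+02  3.980e+02  5.047e-01 -4.030e-01  1.643e-01]
 [ 1.970e+02  3.980e+02  5.004e-01 -4.005e-01  1.729e-01]
 [ 1.970e+02  4.000e+02  4.999e-01 -4.061e-01  1.770e-01]
 [ 1.980e+02  3.990e+02  4.968e-01 -4.034e-01  1.742e-01]]
```

View pics/t_rack.png

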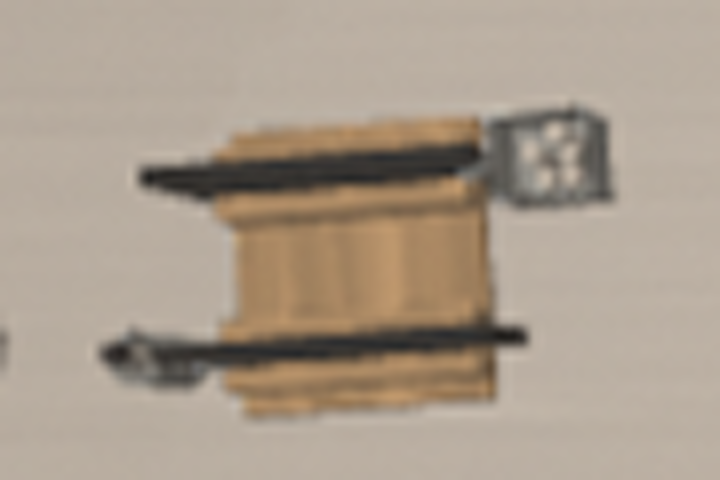

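View pics/s_stand.png

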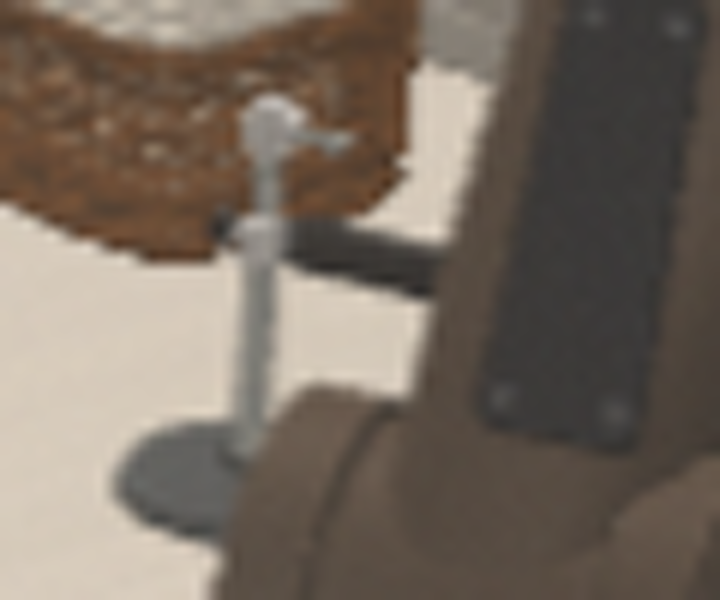

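Front board's middle is about (0.4065, 0.359), top 0.112, yaw about 3.6°. The stud axis is near z 0.17; its tip is about (0.495, -0.404), with the rod at about (0.527, -0.396), so the stand is probably yawed as well. Next I'll work out the move to the board.

```bash
cat >> h.py <<'E'
def go(xyz,yaw,flip=1,o=None):
    """delta in tool frame to pose: tool down, tool y along flip*board x (yaw)"""
    o=o or arm.observe(); A=R.from_rotvec(o['ee_rot'])
    y=flip*np.array([np.cos(yaw),np.sin(yaw),0]); z=np.array([0,0,-1.]); B=R.from_matrix(np.c_[np.cross(y,z),y,z])
    print('pos',np.round(o['position'],4),'tool delta',np.round(A.inv().apply(np.array(xyz)-o['position']),4),'turn',np.round((A.inv()*B).as_rotvec(),4),'q',np.round(o['joints'],2))
E
python3 - <<'E'
from h import *
print(R.from_rotvec(arm.observe()['ee_rot']).as_matrix().round(3))
for f in(1,-1): go([.45,-.25,.35],.062,f); go([.407,.347,.25],.062,f)
print([a for a in dir(arm) if a[0]!='_'])
E
```

```text
[[ 0.914  0.406 -0.001]
 [ 0.406 -0.914  0.001]
 [-0.    -0.001 -1.   ]]
pos [ 0.2534 -0.5709  0.245 ] tool delta [ 0.3099 -0.2137 -0.1047] turn [-1.300e-03 -7.000e-04 -1.215e+00] q [ 1.05  0.44  0.03  1.57 -0.01  1.13 -0.08]
pos [ 0.2534 -0.5709  0.245 ] tool delta [ 0.5128 -0.7766 -0.004 ] turn [-1.300e-03 -7.000e-04 -1.215e+00] q [ 1.05  0.44  0.03  1.57 -0.01  1.13 -0.08]
pos [ 0.2534 -0.5709  0.245 ] tool delta [ 0.3099 -0.2137 -0.1047] turn [-7.0000e-04  1.4000e-03  1.9265e+00] q [ 1.05  0.44  0.03  1.57 -0.01  1.13 -0.08]
pos [ 0.2534 -0.5709  0.245 ] tool delta [ 0.5128 -0.7766 -0.004 ] turn [-7.0000e-04  1.4000e-03  1.9265e+00] q [ 1.05  0.44  0.03  1.57 -0.01  1.13 -0.08]
['PlanningError', 'get_image', 'observe', 'sign_off', 'tip_reach']
```

Emit:
arm_command --targets '[[[0,0,-0.01,0,0,-0.1215],[0,0,-0.01,0,0,-0.1215],[0,0,-0.01,0,0,-0.1215],[0,0,-0.01,0,0,-0.1215],[0,0,-0.01,0,0,-0.1215],[0,0,-0.01,0,0,-0.1215],[0,0,-0.01,0,0,-0.1215],[0,0,-0.01,0,0,-0.1215],[0,0,-0.01,0,0,-0.1215],[0,0,-0.01,0,0,-0.1215]]]' --jaw 0.045

```text
clock: 1.35
position: [0.2534, -0.5711, 0.3456]
ee_rot: [-2.146, -2.293, -0.0]
force: [-0.4, 0.4, 0.1]
width: 0.491
gripper_force: 0.0
```

Emit:
arm_command --targets '[[[0.035,0.02,0,0,0,0],[0.045,0.025,0,0,0,0],[0.045,0.025,0,0,0,0],[0.045,0.025,0,0,0,0],[0.045,0.025,0,0,0,0],[0.045,0.02,0,0,0,0],[0.045,0.02,0,0,0,0],[0.05,0.01,0,0,0,0],[0.05,0,0,0,0,0],[0.05,0,0,0,0,0]]]'

```text
clock: 2.6
position: [0.3946, -0.1049, 0.3455]
ee_rot: [-2.151, -2.289, 0.0]
force: [0.1, 0.1, 0.2]
width: 0.489
gripper_force: 0.0
```

```bash
python3 - <<'E'
from h import *
go([.407,.347,.25],.062)
E
```

```text
pos [ 0.3946 -0.1049  0.3455] tool delta [0.4503 0.0404 0.0955] turn [-0.0005 -0.      0.0001] q [ 0.67  0.04 -0.55  1.85  0.02  1.26  0.18]
```

Emit:
arm_command --targets '[[[0.045,0.004,0,0,0,0],[0.045,0.004,0,0,0,0],[0.045,0.004,0,0,0,0],[0.045,0.004,0,0,0,0],[0.045,0.004,0,0,0,0],[0.045,0.004,0.01,0,0,0],[0.045,0.004,0.02,0,0,0],[0.045,0.004,0.02,0,0,0],[0.045,0.004,0.02,0,0,0],[0.045,0.004,0.025,0,0,0]]]'

```text
clock: 3.85
position: [0.4073, 0.3463, 0.2498]
ee_rot: [2.152, 2.288, -0.0]
force: [1.1, -0.9, 0.3]
width: 0.489
gripper_force: 0.0
```

Emit:
arm_command --targets '[[[0,0,0.0225,0,0,0],[0,0,0.0225,0,0,0],[0,0,0.0225,0,0,0],[0,0,0.0225,0,0,0]]]'

```text
clock: 4.35
position: [0.4071, 0.3447, 0.1597]
ee_rot: [2.152, 2.289, -0.001]
force: [0.3, -0.2, 0.4]
width: 0.488
gripper_force: 0.0
```

```bash
python3 - <<'E'
from h import *
go([.407,.347,.104],.062)
t=snap('top'); s=snap('scene')
crop(t,'t2',150,195,210,245,12); 
crop(s,'s2',325,165,405,225,10)
W=cloud(t);S=cloud(s)
m=np.all((W>[.47,-.45,.14])&(W<[.56,-.35,.2]),-1); p=W[m]; print(len(p))
m2=np.all((S>[.47,-.45,.1])&(S<[.56,-.35,.2]),-1); q=S[m2]
i=np.argwhere(m2); print(np.c_[i,q.round(4)])
# stud-only
for nm,c in(('t',p),('s',q[q[:,2]>.15])):
    h=c[c[:,0]<.512]; print(nm,len(h),np.polyfit(h[:,0],h[:,1],1) if len(h)>3 else 0,h.mean(0),h.min(0),h.max(0))
E
```

```text
pos [0.4071 0.3447 0.1597] tool delta [0.0023 0.0001 0.0557] turn [-0.0005  0.0005 -0.0001] q [-0.21  0.51 -0.81  1.85  0.44  0.97 -1.16]
49
[]
t 12 [ 0.27753383 -0.54327167] [ 0.50331418 -0.40358496  0.16916985] [ 0.49737924 -0.40916272  0.16569162] [ 0.5113524  -0.39925331  0.17235212]<stdin>:12: RuntimeWarning: Mean of empty slice.
  ret = um.true_divide(
Traceback (most recent call last):
ValueError: zero-size array to reduction operation minimum which has no identity
```

View pics/t2.png

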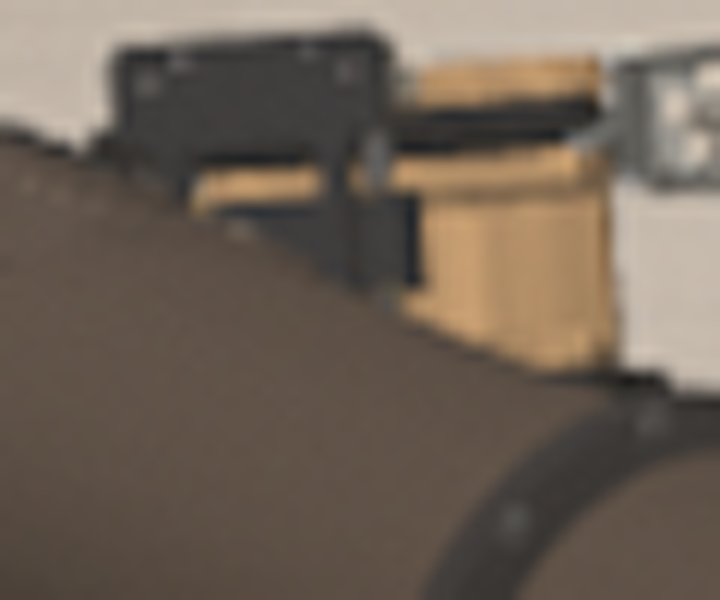

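View pics/s2.png

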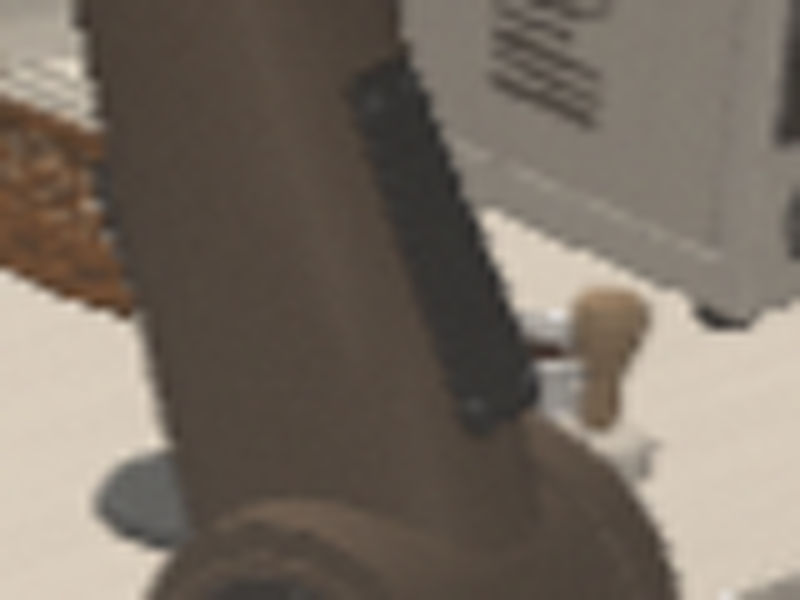

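View t2 shows the gripper straddling the front slot line, clear of board B. View s2 is blocked by the arm. Descending now.

Emit:
arm_command --targets '[[[0.002,0,0.0115,0,0,0],[0,0,0.011,0,0,0],[0,0,0.011,0,0,0],[0,0,0.011,0,0,0],[0,0,0.011,0,0,0],[0,0,0,0,0,0]]]'

```text
clock: 5.2
position: [0.4067, 0.3465, 0.1043]
ee_rot: [-2.151, -2.289, 0.003]
force: [0.3, -0.5, -0.2]
width: 0.489
gripper_force: 0.0
```

Emit:
arm_command --targets '[[[0,0,0,0,0,0],[0,0,0,0,0,0],[0,0,0,0,0,0],[0,0,0,0,0,0]]]' --jaw 0.0 --newtons 10

```text
clock: 5.7
position: [0.4072, 0.347, 0.1054]
ee_rot: [2.152, 2.289, 0.001]
force: [0.2, -0.1, 0.2]
width: 0.101
gripper_force: 0.0
```

Emit:
arm_command --targets '[[[0,0,0,0,0,0],[0,0,0,0,0,0],[0,0,0,0,0,0]]]' --newtons 45

```text
clock: 6.08
position: [0.4083, 0.3471, 0.1054]
ee_rot: [2.152, 2.288, 0.003]
force: [5.3, 0.5, -2.5]
width: 0.082
gripper_force: 44.6
```

Emit:
arm_command --targets '[[[0,0.001,-0.008,0,0,0],[0,0,-0.012,0,0,0],[0,0,-0.015,0,0,0],[0,0,-0.02,0,0,0],[0,0,-0.03,0,0,0],[0,0,-0.035,0,0,0],[0,0,-0.04,0,0,0],[0,0,-0.04,0,0,0],[0,0,-0.04,0,0,0],[0,0,-0.02,0,0,0]]]'

```text
clock: 7.32
position: [0.4066, 0.3479, 0.3682]
ee_rot: [-2.149, -2.291, -0.003]
force: [0.6, 0.5, -2.9]
width: 0.083
gripper_force: 44.9
```

Emit:
arm_command --targets '[[[-0.04,0,0,0,0,0],[-0.045,0,0,0,0,0],[-0.045,0,0,0,0,0],[-0.045,0,0,0,0,0],[-0.045,0,0,0,0,0],[-0.045,0,0,0,0,0],[-0.045,0,0,0,0,0],[-0.045,0,0,0,0,0],[-0.025,0,0,0,0,0],[0,0,0,0,0,0]]]'

```text
clock: 8.57
position: [0.4307, -0.0331, 0.3654]
ee_rot: [-2.154, -2.286, 0.001]
force: [0.5, 0.6, -1.9]
width: 0.083
gripper_force: 44.9
```

```bash
python3 - <<'E'
from h import *
o=arm.observe(); print(o['force'],o['ft_torque'],o['width'],o['joints'].round(2),o['position'])
t=snap('top'); s=snap('scene')
W=cloud(t);S=cloud(s)
im=np.hstack([cv2.resize(t['pixels'][170:220,360:420],None,fx=6,fy=6,interpolation=3),cv2.resize(s['pixels'][150:250,240:380],None,fx=3,fy=3,interpolation=3)]) 
cv2.imwrite('pics/st3.png',im[:,:,::-1]);print(im.shape)
for nm,C in(('t',W),('s',S)):
    m=np.all((C>[.48,-.43,.1])&(C<[.57,-.36,.2]),-1); p=C[m]; print(nm,len(p))
    print(np.c_[np.argwhere(m),(p*1e3).round(1)][:60:1 if nm=='s' else 2])
E
```

```text
[ 0.48992666  0.6385667  -1.87063865] [-0.09092218 -0.0915143   0.02130185] 0.08319127185802669 [ 0.62  0.09 -0.71  1.76  0.06  1.31 -0.04] [ 0.43071426 -0.03311397  0.36540604]
(300, 780, 3)
t 85
[[ 184.   392.   552.4 -396.3  117.9]
 [ 185.   390.   547.8 -386.9  126.4]
 [ 185.   392.   548.2 -394.9  122.4]
 [ 186.   390.   545.1 -388.5  119.8]
 [ 186.   392.   545.1 -395.7  118.9]
 [ 187.   391.   542.2 -393.2  114.7]
 [ 187.   396.   534.2 -394.1  175.7]
 [ 187.   398.   533.5 -399.5  180.3]
 [ 188.   392.   537.7 -394.8  121.5]
 [ 188.   394.   531.5 -388.5  170.9]
 [ 188.   396.   531.  -394.4  174.2]
 [ 188.   398.   530.2 -399.6  179.6]
 [ 189.   390.   534.7 -388.7  117.6]
 [ 189.   392.   533.9 -394.1  123.8]
 [ 189.   394.   528.4 -389.2  168.1]
 [ 189.   396.   526.8 -392.7  180. ]
 [ 189.   398.   526.8 -399.5  179.8]
 [ 190.   390.   530.1 -386.4  126.2]
 [ 190.   392.   530.  -393.2  127. ]
 [ 190.   394.   524.9 -388.9  168.7]
 [ 190.   396.   523.7 -393.2  177.8]
 [ 190.   398.   523.7 -400.1  177. ]
 [ 191.   389.   529.5 -388.9  102.4]
 [ 191.   391.   527.  -390.8
[... 1823 characters left out ...]
 -393.4  125.8]
 [ 193.   347.   519.8 -391.   129.8]
 [ 193.   348.   520.  -397.8  128.1]
 [ 194.   342.   546.2 -382.9  117.1]
 [ 194.   343.   552.3 -395.2  111.8]
 [ 194.   344.   531.2 -382.3  122.6]
 [ 194.   345.   532.6 -390.2  120.1]
 [ 194.   346.   530.1 -394.5  120. ]
 [ 194.   347.   517.5 -389.3  125.8]
 [ 194.   348.   514.  -392.6  126.2]
 [ 195.   343.   545.4 -389.2  110.4]
 [ 195.   345.   528.4 -386.7  117.2]
 [ 195.   346.   524.9 -390.   117.6]
 [ 195.   347.   521.9 -393.9  117.7]
 [ 195.   348.   529.3 -407.6  111.6]
 [ 196.   345.   526.9 -385.7  112.6]
 [ 196.   346.   526.2 -391.8  111.4]
 [ 196.   347.   520.4 -392.9  113.2]
 [ 196.   348.   518.  -397.3  113. ]]
```

View pics/st3.png

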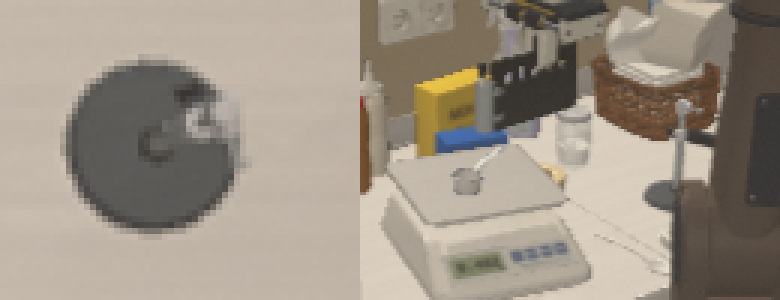

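Left: foot centre at crop (152,145), stud pointing down-right at (225,130)–(242,165). Right: board held level by the gripper at (530,70), stand at (680,110–205). Averaging frames to get the stud axis.

```bash
cat >> h.py <<'E'
def avg(n,k=10):
    a=[arm.get_image(n) for _ in range(k)]; z=np.stack([i['z_map'] for i in a]); z[z==0]=np.nan
    im=dict(a[0]); im['z_map']=np.nan_to_num(np.nanmedian(z,0)); im['pixels']=np.mean([i['pixels'] for i in a],0).astype(np.uint8); np.savez(n+'_avg.npz',**im); return im
E
python3 - 2>/dev/null <<'E'
from h import *
t=avg('top',12); s=avg('scene',8); W=cloud(t);S=cloud(s)
f=W[np.all((W>[.4,-.5,.006])&(W<[.6,-.3,.04]),-1)]; 
print('foot',len(f),np.median(f[:,2]))
# foot circle: dark pixels
g=t['pixels'][175:215,365:405].mean(-1)<110
c=cv2.fitEllipse(max(cv2.findContours(g.astype(np.uint8),0,1)[0],key=len)); print('ellipse',c)
def ray(im,u,v,z):
    d=Rm(im)@np.array([(u-im['cx'])/im['fx'],(v-im['cy'])/im['fy'],1]); o=np.array(im['xyz']); return o+d*(z-o[2])/d[2]
print('foot c',ray(t,c[0][0]+365,c[0][1]+175,.01))
for nm,C in(('t',W),('s',S)):
    m=np.all((C>[.48,-.43,.13])&(C<[.57,-.36,.2]),-1); p=C[m]*1e3
    a=np.c_[np.argwhere(m),p.round(1)]; print(nm); print(a[p[:,2]>158])
k=W[np.all((W>[.53,-.42,.11])&(W<[.57,-.37,.135]),-1)]; print('knob/collar',k.mean(0))
b=cv2.resize(t['pixels'][180:205,378:408],None,fx=24,fy=24,interpolation=0); cv2.imwrite('pics/st4.png',b[:,:,::-1])
# held board
h=W[np.all((W>[.38,-.17,.33])&(W<[.48,.1,.385]),-1)]; print('board top y range',h.min(0),h.max(0))
E
```

```text
foot 603 0.01193010636168812
ellipse ((19.029659271240234, 19.433063507080078), (24.79724884033203, 27.911895751953125), 150.1208038330078)
foot c [ 0.52743167 -0.39336535  0.01      ]
t
[[ 187.   395.   534.5 -391.3  173.7]
 [ 187.   396.   533.9 -393.5  178. ]
 [ 187.   397.   533.8 -396.7  178.4]
 [ 187.   398.   533.9 -400.3  177.6]
 [ 188.   394.   531.8 -389.3  168. ]
 [ 188.   395.   530.6 -390.1  177.7]
 [ 188.   396.   530.6 -393.6  176.9]
 [ 188.   397.   530.5 -396.8  177.9]
 [ 188.   398.   530.3 -399.9  178.5]
 [ 188.   399.   530.3 -403.3  178.4]
 [ 189.   394.   528.1 -388.6  170.4]
 [ 189.   395.   527.4 -390.4  176. ]
 [ 189.   396.   527.1 -393.4  177.6]
 [ 189.   397.   527.3 -397.1  176. ]
 [ 189.   398.   527.  -399.9  178.4]
 [ 189.   399.   527.  -403.4  177.8]
 [ 190.   394.   524.9 -389.   168.4]
 [ 190.   395.   523.9 -390.   176.9]
 [ 190.   396.   523.7 -393.2  177.7]
 [ 190.   397.   523.6 -396.4  178.3]
 [ 190.   398.   523.5 -399.5  179.2]
 [ 190.   399.   523.8 -403.7  176.4]
 [ 191.   394.   522.3 -390.8  161.2]
 [ 191.   395.   521.3 -391.9  169.6]
 
[... 1267 characters left out ...]
47.   528.8 -396.   167.7]
 [ 185.   348.   522.7 -396.8  169.5]
 [ 185.   349.   516.2 -397.3  171.7]
 [ 186.   345.   535.5 -389.5  161.6]
 [ 186.   346.   530.  -391.   163.2]
 [ 186.   347.   527.8 -395.4  162.9]
 [ 186.   348.   521.7 -396.3  164.8]
 [ 186.   349.   518.6 -400.   165. ]
 [ 186.   350.   514.6 -402.8  165.7]
 [ 186.   351.   504.  -399.3  170.2]
 [ 186.   352.   501.5 -403.5  170. ]
 [ 186.   353.   500.9 -409.6  168.8]
 [ 187.   346.   529.6 -391.   158. ]
 [ 187.   347.   525.1 -393.4  159.1]
 [ 187.   352.   499.8 -402.4  165.6]]
knob/collar [ 0.54132877 -0.39092932  0.12128926]
board top y range [ 0.41052818 -0.11109042  0.33244973] [0.47657243 0.07909225 0.37670904]
```

View pics/st4.png

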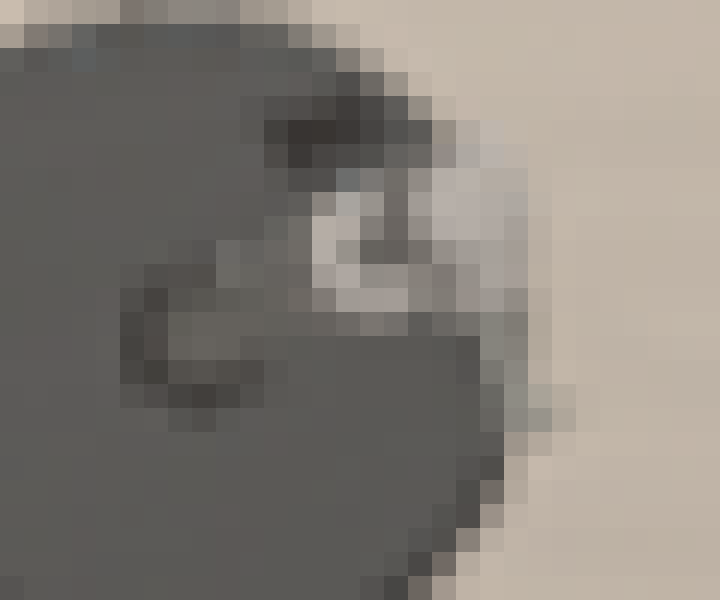

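```bash
python3 - 2>/dev/null <<'E'
from h import *
t=dict(np.load('top_avg.npz'));s=dict(np.load('scene_avg.npz'));W=cloud(t);S=cloud(s)
def bb(lo,hi,n):
    p=W[np.all((W>lo)&(W<hi),-1)]; print(n,len(p),p.min(0).round(3),p.max(0).round(3),p.mean(0).round(3))
bb([.33,-.68,.02],[.5,-.46,.12],'tamper'); bb([.33,-.42,.012],[.46,-.24,.03],'timer')
# board face from scene
p=S[np.all((S>[.40,-.14,.26])&(S<[.46,.09,.345]),-1)]; q=p[np.abs(p[:,1]+.02)<.07]
A=np.c_[q[:,1:],np.ones(len(q))]; k=np.linalg.lstsq(A,q[:,0],rcond=None)[0]; print('face x=a*y+b*z+c',k, len(q),'x at c',k@[-.02,.32,1])
# bottom & top edge of panel rows in the scene: extent z by y-bin
B=S[np.all((S>[.40,-.14,.2])&(S<[.46,.12,.39]),-1)]
for y in np.arange(-.1,.1,.02):
    z=B[np.abs(B[:,1]-y)<.01,2]; print(round(y,2),len(z),np.min(z).round(4) if len(z) else 0)
print('y range',B[(B[:,2]<.33)][:,1].min(),B[(B[:,2]<.33)][:,1].max())
go([.4759,-.4477,.30],.26)
E
```

```text
tamper 203 [ 0.428 -0.63   0.02 ] [ 0.498 -0.568  0.1  ] [ 0.451 -0.588  0.062]
timer 266 [ 0.363 -0.328  0.014] [ 0.428 -0.263  0.022] [ 0.396 -0.296  0.018]
face x=a*y+b*z+c [-0.06375312  0.0107233   0.42285422] 411 x at c 0.4275607364430633
-0.1 25 0.2727
-0.08 81 0.2721
-0.06 66 0.2723
-0.04 79 0.2725
-0.02 124 0.2726
0.0 83 0.2716
0.02 81 0.2727
0.04 91 0.2736
0.06 69 0.2783
0.08 80 0.2798
y range -0.09571526998600666 0.08060390814556673
pos [ 0.4316 -0.0322  0.3652] tool delta [-0.4174  0.0185  0.0652] turn [ 0.      0.     -0.1981] q [ 0.62  0.09 -0.71  1.76  0.06  1.31 -0.04]
```

Board hangs level in the grip: bottom 0.272, so its top is 6.8 mm above the TCP. Tamper is clear. Moving to the stud.

Emit:
arm_command --targets '[[[-0.035,0.002,0,0,0,0],[-0.045,0.002,0,0,0,0],[-0.045,0.002,0,0,0,0],[-0.045,0.002,0,0,0,0],[-0.045,0.002,0,0,0,0],[-0.045,0.002,0,0,0,0],[-0.045,0.002,0,0,0,0],[-0.045,0.002,0.02,0,0,0],[-0.04,0.002,0.02,0,0,0],[-0.027,0,0.025,0,0,0]]]'

```text
clock: 10.92
position: [0.4751, -0.4497, 0.2992]
ee_rot: [2.153, 2.287, -0.001]
force: [0.1, 0.8, -2.5]
width: 0.082
gripper_force: 44.9
```

Emit:
arm_command --targets '[[[0,0,0,0,0,-0.05],[0,0,0,0,0,-0.05],[0,0,0,0,0,-0.05],[0,0,0,0,0,-0.048],[0,0,0,0,0,0],[0,0,0,0,0,0]]]'

```text
clock: 11.68
position: [0.4753, -0.4474, 0.3001]
ee_rot: [-1.916, -2.489, -0.0]
force: [-0.1, -0.0, -1.4]
width: 0.082
gripper_force: 44.9
```

```bash
python3 - 2>/dev/null <<'E'
from h import *
go([.4759,-.4477,.24],.26)
t=avg('top',8);s=avg('scene',8)
W=cloud(t);S=cloud(s)
crop(t,'t5',355,165,435,225,8); crop(s,'s5',320,120,400,220,6)
B=S[np.all((S>[.43,-.55,.19])&(S<[.51,-.3,.3]),-1)]
print(len(B),B.min(0),B.max(0))
E
```

```text
pos [ 0.4753 -0.4474  0.3001] tool delta [-0.0005  0.0005  0.0601] turn [-0.0001 -0.0002 -0.0013] q [ 0.98  0.5  -0.49  1.39  0.24  1.32  0.74]
345 [ 0.43538907 -0.50809431  0.20791667] [ 0.48990918 -0.33634574  0.2999475 ]
```

Emit:
arm_command --targets '[[[0,0,0.015,0,0,0],[0,0,0.02,0,0,0],[0,0,0.02,0,0,0],[0,0,0.02,0,0,0],[0,0,0.02,0,0,0],[0,0,0.012,0,0,0],[0,0,0.005,0,0,0],[0,0,0,0,0,0],[0,0,0,0,0,0]]]'

```text
clock: 13.6
position: [0.4757, -0.4475, 0.189]
ee_rot: [1.914, 2.49, -0.0]
force: [0.7, -0.5, -1.7]
width: 0.08
gripper_force: 44.9
```

```bash
python3 - 2>/dev/null <<'E'
from h import *
go([.4759,-.4477,.188],.26)
o=arm.observe(); print(o['force'])
t=avg('top',10);s=avg('scene',10)
W=cloud(t);S=cloud(s)
im=np.hstack([cv2.resize(t['pixels'][170:215,370:415],None,fx=8,fy=8,interpolation=3),cv2.resize(s['pixels'][165:210,325:370],None,fx=8,fy=8,interpolation=3)]); cv2.imwrite('pics/p6.png',im[:,:,::-1])
B=S[np.all((S>[.43,-.55,.06])&(S<[.493,-.3,.195]),-1)]; 
print('board',len(B),B.min(0),B.max(0))
m=np.all((W>[.43,-.43,.155])&(W<[.54,-.33,.2]),-1)
print(np.c_[np.argwhere(m),(W[m]*1e3).round(1)])
E
```

```text
pos [ 0.4757 -0.4475  0.189 ] tool delta [-0.0002  0.0001  0.001 ] turn [ 0.0008  0.001  -0.    ] q [ 0.98  0.58 -0.48  1.54  0.29  1.1   0.7 ]
[ 0.68637032 -0.51834581 -1.73361171]
board 273 [ 0.43458591 -0.46695392  0.09417153] [ 0.48513474 -0.3364804   0.19492763]
[[ 187.   395.   534.3 -390.9  175.1]
 [ 187.   396.   533.9 -393.5  178. ]
 [ 187.   397.   533.8 -396.8  178.3]
 [ 187.   398.   533.8 -400.2  178.1]
 [ 188.   394.   531.6 -388.8  169.8]
 [ 188.   395.   530.6 -390.3  177. ]
 [ 188.   396.   530.6 -393.6  176.9]
 [ 188.   397.   530.7 -397.2  176.3]
 [ 188.   398.   530.4 -400.1  177.8]
 [ 188.   399.   530.7 -404.2  175.5]
 [ 189.   393.   529.7 -388.6  157.5]
 [ 189.   394.   527.9 -388.1  172.1]
 [ 189.   395.   527.1 -389.8  178.4]
 [ 189.   396.   527.1 -393.3  177.9]
 [ 189.   397.   527.1 -396.7  177.6]
 [ 189.   398.   527.  -399.8  178.4]
 [ 189.   399.   527.2 -403.8  176.4]
 [ 190.   394.   525.1 -389.3  167.1]
 [ 190.   395.   523.8 -389.9  177.5]
 [ 190.   396.   523.8 -393.4  177.1]
 [ 190.   397.   523.7 -396.7  177.2]
 [ 190.   398.   523.5 -399.6  178
[... 4168 characters left out ...]
 -364.8  173.7]
 [ 213.   389.   447.3 -371.7  160.1]
 [ 214.   379.   444.6 -338.6  155.7]
 [ 214.   380.   443.8 -339.   168.6]
 [ 214.   381.   444.4 -345.2  156.7]
 [ 214.   382.   443.8 -346.4  166.2]
 [ 214.   383.   443.4 -348.4  171.8]
 [ 214.   385.   444.1 -358.   160.3]
 [ 214.   386.   444.2 -362.3  156.5]
 [ 214.   387.   443.3 -361.9  171.8]
 [ 215.   380.   440.7 -340.4  162.1]
 [ 215.   381.   440.3 -342.1  169.7]
 [ 215.   386.   440.5 -360.9  161.8]
 [ 215.   387.   439.9 -361.8  171.7]
 [ 216.   381.   437.  -342.3  168. ]
 [ 216.   382.   436.7 -344.8  171.7]
 [ 216.   385.   437.2 -357.5  161.4]
 [ 216.   386.   436.6 -358.5  171.1]
 [ 217.   383.   433.9 -350.8  160.4]]
```

View pics/p6.png

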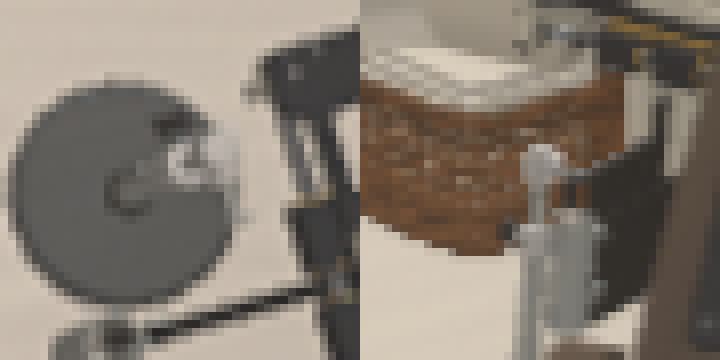

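The board sits squarely in front of the stud in both views, and in the top depth map the keyhole and stud line up laterally within 1 mm and in height within 1 mm. About 33.5 mm separates the board's mid-plane from the stud tip. Advancing 27 mm, then in small felt steps.

Emit:
arm_command --targets '[[[0,0.006,0,0,0,0],[0,0.008,0,0,0,0],[0,0.007,0,0,0,0],[0,0.005,0,0,0,0],[0,0.001,0,0,0,0],[0,0,0,0,0,0],[0,0,0,0,0,0],[0,0,0,0,0,0]]]'

```text
clock: 15.6
position: [0.5012, -0.4406, 0.1883]
ee_rot: [1.915, 2.49, -0.0]
force: [-0.8, 0.3, -1.9]
width: 0.083
gripper_force: 44.9
```

Emit:
arm_command --targets '[[[0,0.0015,0,0,0,0],[0,0.0015,0,0,0,0],[0,0,0,0,0,0]]]'

```text
clock: 15.98
position: [0.5045, -0.4394, 0.1882]
ee_rot: [1.914, 2.491, 0.0]
force: [0.6, 0.6, -2.3]
width: 0.079
gripper_force: 44.9
```

Emit:
arm_command --targets '[[[0,0.001,0,0,0,0],[0,0.001,0,0,0,0],[0,0,0,0,0,0]]]'

```text
clock: 16.35
position: [0.5064, -0.439, 0.1882]
ee_rot: [1.915, 2.491, 0.0]
force: [0.0, 0.1, -2.7]
width: 0.079
gripper_force: 44.9
```

Emit:
arm_command --targets '[[[0,0.001,0,0,0,0],[0,0.001,0,0,0,0],[0,0,0,0,0,0]]]'

```text
clock: 16.73
position: [0.5083, -0.4385, 0.1883]
ee_rot: [1.915, 2.491, 0.0]
force: [-0.2, -0.2, -2.1]
width: 0.08
gripper_force: 44.9
```

Emit:
arm_command --targets '[[[0,0.001,0,0,0,0],[0,0.001,0,0,0,0],[0,0,0,0,0,0]]]'

```text
clock: 17.1
position: [0.5103, -0.4379, 0.1882]
ee_rot: [1.915, 2.491, 0.0]
force: [0.6, 0.0, -1.3]
width: 0.081
gripper_force: 44.9
```

Emit:
arm_command --targets '[[[0,0.0015,0,0,0,0],[0,0.0015,0,0,0,0],[0,0.0015,0,0,0,0],[0,0,0,0,0,0]]]'

```text
clock: 17.6
position: [0.5147, -0.4368, 0.1883]
ee_rot: [1.914, 2.491, 0.0]
force: [0.0, 0.6, -2.6]
width: 0.081
gripper_force: 44.9
```

Emit:
arm_command --targets '[[[0,0.0015,0,0,0,0],[0,0.0015,0,0,0,0],[0,0.0015,0,0,0,0],[0,0,0,0,0,0]]]'

```text
clock: 18.1
position: [0.519, -0.4356, 0.1882]
ee_rot: [1.915, 2.491, 0.0]
force: [-0.3, -0.9, -2.2]
width: 0.088
gripper_force: 44.9
```

```bash
python3 - 2>/dev/null <<'E'
from h import *
print([arm.observe()[k] for k in('position','force','ft_torque')])
t=avg('top',10);W=cloud(t)
m=np.all((W>[.45,-.42,.155])&(W<[.54,-.37,.2]),-1)
print(np.c_[np.argwhere(m),(W[m]*1e3).round(1)])
E
```

```text
[array([ 0.518982  , -0.43563259,  0.18822496]), array([-0.25613078, -0.90594624, -2.19752731]), array([-0.11467659, -0.15027495,  0.02617853])]
[[ 187.   395.   534.2 -390.7  175.9]
 [ 187.   396.   534.1 -394.   175.9]
 [ 187.   397.   533.9 -397.1  177.2]
 [ 187.   398.   533.7 -400.1  178.5]
 [ 188.   394.   531.6 -388.9  169.5]
 [ 188.   395.   530.7 -390.5  176.3]
 [ 188.   396.   530.5 -393.3  178.2]
 [ 188.   397.   530.5 -397.   177.2]
 [ 188.   398.   530.3 -399.9  178.5]
 [ 188.   399.   530.5 -403.8  176.6]
 [ 189.   393.   529.7 -388.5  158. ]
 [ 189.   394.   528.1 -388.7  170. ]
 [ 189.   395.   527.1 -389.9  177.9]
 [ 189.   396.   527.  -393.1  178.3]
 [ 189.   397.   527.  -396.5  178.3]
 [ 189.   398.   527.  -400.1  177.7]
 [ 189.   399.   526.9 -403.2  178.6]
 [ 190.   394.   524.9 -389.   168.2]
 [ 190.   395.   523.8 -389.8  177.7]
 [ 190.   396.   523.7 -393.1  178.2]
 [ 190.   397.   523.8 -396.9  176.4]
 [ 190.   398.   523.7 -400.   177.6]
 [ 190.   399.   523.7 -403.5  177.1]
 [ 191.   394.   522.3 -390.8  161.3]
 [ 191.   395.   521.4 -392.1  169.1]
 [ 19
[... 1575 characters left out ...]
 -391.2  194.6]
 [ 196.   398.   501.5 -394.5  194.8]
 [ 196.   399.   501.4 -397.7  195.2]
 [ 196.   400.   504.6 -409.9  164. ]
 [ 197.   391.   498.4 -371.1  195. ]
 [ 197.   392.   498.5 -374.8  193.7]
 [ 197.   393.   498.3 -377.6  195.6]
 [ 197.   394.   498.4 -381.2  194.3]
 [ 197.   395.   498.3 -384.5  194.7]
 [ 197.   396.   499.4 -390.8  183.5]
 [ 197.   398.   501.  -402.2  166.8]
 [ 197.   399.   500.4 -404.   172.5]
 [ 197.   400.   500.3 -407.3  172.8]
 [ 198.   391.   495.1 -371.1  194.6]
 [ 198.   392.   495.1 -374.4  194.7]
 [ 198.   393.   498.3 -386.6  161.4]
 [ 198.   398.   497.3 -401.2  169.8]
 [ 198.   399.   497.  -403.8  172.6]
 [ 198.   400.   497.6 -409.2  165.7]]
```

The head now shows in front of the board and the board plane is centred on the neck. Lowering.

Emit:
arm_command --targets '[[[0,0,0.001,0,0,0],[0,0,0.002,0,0,0],[0,0,0.002,0,0,0],[0,0,0,0,0,0],[0,0,0,0,0,0]]]'

```text
clock: 19.23
position: [0.5189, -0.4357, 0.1832]
ee_rot: [1.915, 2.491, 0.0]
force: [0.4, -1.0, -2.0]
width: 0.086
gripper_force: 44.9
```

Emit:
arm_command --targets '[[[0,0,0.0015,0,0,0],[0,0,0.0015,0,0,0],[0,0,0,0,0,0],[0,0,0,0,0,0]]]'

```text
clock: 19.73
position: [0.5188, -0.4358, 0.1802]
ee_rot: [1.915, 2.49, -0.0]
force: [-0.1, -1.0, -2.4]
width: 0.088
gripper_force: 44.9
```

Emit:
arm_command --targets '[[[0,0,0.001,0,0,0],[0,0,0.001,0,0,0],[0,0,0,0,0,0],[0,0,0,0,0,0]]]'

```text
clock: 20.23
position: [0.5188, -0.4358, 0.1782]
ee_rot: [1.915, 2.491, -0.0]
force: [0.8, -0.7, -1.7]
width: 0.084
gripper_force: 44.9
```

Emit:
arm_command --targets '[[[0,0,0.001,0,0,0],[0,0,0.001,0,0,0],[0,0,0,0,0,0],[0,0,0,0,0,0]]]'

```text
clock: 20.72
position: [0.5188, -0.4357, 0.1762]
ee_rot: [-1.915, -2.491, 0.0]
force: [1.4, -1.4, -2.4]
width: 0.085
gripper_force: 44.9
```

Emit:
arm_command --targets '[[[-0.0004,0,0.001,0,0,0],[0,0,0,0,0,0],[0,0,0,0,0,0]]]'

```text
clock: 21.1
position: [0.5189, -0.436, 0.1752]
ee_rot: [-1.915, -2.491, -0.0]
force: [0.4, -0.1, -2.8]
width: 0.085
gripper_force: 44.9
```

Emit:
arm_command --targets '[[[0,0,0.0007,0,0,0],[0,0,0,0,0,0],[0,0,0,0,0,0]]]'

```text
clock: 21.48
position: [0.5189, -0.4361, 0.1745]
ee_rot: [-1.915, -2.491, 0.0]
force: [-0.9, -0.8, -2.7]
width: 0.082
gripper_force: 44.9
```

Emit:
arm_command --targets '[[[0,0,0.0007,0,0,0],[0,0,0,0,0,0],[0,0,0,0,0,0]]]'

```text
clock: 21.85
position: [0.5189, -0.4362, 0.1739]
ee_rot: [1.915, 2.49, -0.0]
force: [-0.7, -0.5, -0.9]
width: 0.083
gripper_force: 44.9
```

Emit:
arm_command --targets '[[[0,0,0.0005,0,0,0],[0,0,0,0,0,0],[0,0,0,0,0,0]]]'

```text
clock: 22.22
position: [0.5189, -0.4362, 0.1734]
ee_rot: [1.915, 2.49, -0.0]
force: [-0.1, -0.7, -0.4]
width: 0.083
gripper_force: 44.9
```

Contact at 14.8 mm of travel (expected 14): the stud now carries about 2 N. Releasing gently.

Emit:
arm_command --targets '[[[0,0,0,0,0,0],[0,0,0,0,0,0]]]' --newtons 5

```text
clock: 22.48
position: [0.519, -0.4361, 0.1734]
ee_rot: [1.915, 2.491, 0.0]
force: [-0.3, -0.1, -0.6]
width: 0.088
gripper_force: 5.0
```

Emit:
arm_command --targets '[[[0,0,0,0,0,0],[0,0,0,0,0,0],[0,0,0,0,0,0],[0,0,0,0,0,0]]]' --jaw 0.03

```text
clock: 22.98
position: [0.5189, -0.4361, 0.1733]
ee_rot: [-1.915, -2.491, 0.0]
force: [0.0, 0.1, -0.6]
width: 0.323
gripper_force: 0.0
```

```bash
python3 - 2>/dev/null <<'E'
from h import *
print([arm.observe()[k] for k in('position','force','width')])
s=avg('scene',10);t=avg('top',6);S=cloud(s);W=cloud(t)
B=S[np.all((S>[.45,-.53,.05])&(S<[.54,-.33,.2]),-1)]
print('board',len(B),B.min(0),B.max(0))
T=W[np.all((W>[.46,-.46,.175])&(W<[.512,-.36,.19]),-1)]
T=T[T[:,1]>-.42]; print(len(T),np.polyfit(T[:,1],T[:,2],1),T.mean(0),np.polyfit(T[:,1],T[:,0],1))
im=cv2.resize(s['pixels'][150:210,325:385],None,fx=9,fy=9,interpolation=3); cv2.imwrite('pics/p7.png',im[:,:,::-1])
E
```

```text
[array([ 0.51891226, -0.43608011,  0.17332314]), array([ 0.01762263,  0.12989486, -0.64843494]), 0.3230585235625257]
board 419 [ 0.47948784 -0.50081778  0.05148823] [ 0.53865596 -0.33029353  0.19927511]
42 [-0.02766336  0.16885955] [ 0.50249192 -0.38815514  0.17959723] [-0.24996502  0.40546672]
```

View pics/p7.png

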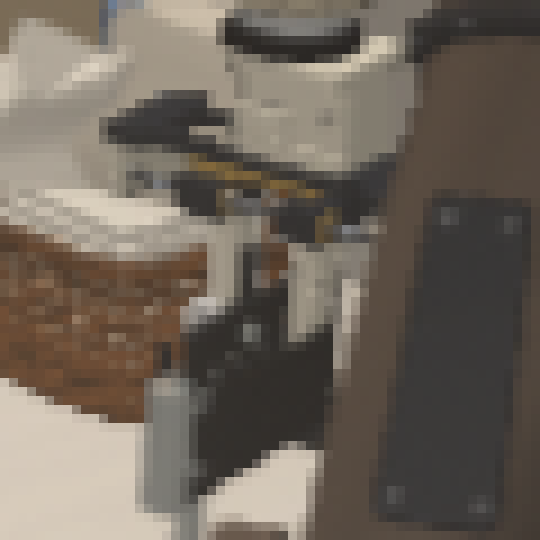

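The board hangs on the stud, with the head showing at (252,330), the cup upright and the fingers open. Retreating straight up.

Emit:
arm_command --targets '[[[0,0,-0.004,0,0,0],[0,0,-0.008,0,0,0],[0,0,-0.012,0,0,0],[0,0,-0.015,0,0,0],[0,0,-0.025,0,0,0],[0,0,-0.03,0,0,0],[0,0,-0.03,0,0,0],[0,0,-0.02,0,0,0],[0,-0.02,0,0,0,0],[0,-0.02,0,0,0,0]]]'

```text
clock: 25.02
position: [0.4782, -0.4469, 0.3167]
ee_rot: [-1.915, -2.489, 0.001]
force: [-0.4, -0.5, -0.7]
width: 0.326
gripper_force: 0.0
```

Emit:
arm_command --targets '[[[0.03,-0.02,0,0,0,0],[0.045,-0.01,0,0,0,0],[0.045,-0.01,0,0,0,0],[0.045,-0.01,0,0,0,0],[0.045,0,0,0,0,0],[0.045,0,0,0,0,0],[0.03,0,0,0,0,0],[0,0,0,0,0,0]]]'

```text
clock: 26.02
position: [0.3566, -0.1827, 0.3167]
ee_rot: [-1.914, -2.491, 0.003]
force: [0.8, -0.4, -0.6]
width: 0.329
gripper_force: 0.0
```

```bash
python3 - 2>/dev/null <<'E'
from h import *
print([arm.observe()[k] for k in('position','force','width','clock')])
for i in range(2):
    t=avg('top',6);W=cloud(t)
    T=W[np.all((W>[.47,-.51,.172])&(W<[.545,-.36,.19]),-1)]
    l=T@[-.257,.966,0]; u=T@[.966,.257,0]; k=np.abs(u-.3866)<.008
    print(k.sum(),'tilt',np.polyfit(l[k],T[k,2],1),'z',np.median(T[k,2]),'yaw res',np.polyfit(l[k],u[k],1),l[k].min(),l[k].max())
b=W[np.all((W>[.45,.25,.09])&(W<[.52,.42,.125]),-1)]; print('board B',len(b),b.mean(0))
E
```

```text
[array([ 0.35662892, -0.1826817 ,  0.31672901]), array([ 0.81463778, -0.36241919, -0.63172336]), 0.3288718819429142, 26.025]
106 tilt [-0.0152378   0.17199337] z 0.1805052609821134 yaw res [0.00106296 0.38632875] -0.6157475624820836 -0.47666210166695777
105 tilt [-0.02527646  0.16669781] z 0.18052712577887653 yaw res [-0.00197586  0.38456558] -0.6162568034554903 -0.4759571078544402
board B 102 [0.48593833 0.35238592 0.10999477]
```

```bash
python3 -c "
from cell import arm
print(arm.sign_off())"
```

```text
the job is handed in; nothing more can be done
None
```

Board A hangs on the stud by its y = +24 mm keyhole, level to about 1° by the last depth reading. Board B is still in its slot, the gripper is clear of everything, and I handed the job in at about 27 s.

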